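# Sort the packing-bench oddments into their trays

### The job

Sort the things lying on the packing bench: put both rolls of black tape flat in the long kraft tray, lay the bundle of kraft tags flat in the plywood box with the low front, and lay both pens (the red one and the silver one) in the shallow grey tray so that they lie flat on its floor. Leave the bead jar and the roll of labels standing where they are.

Things in the scene. Friction and masses are not known exactly. Their poses are not given: they have to be found in the camera images.
- tape_a: one of two identical rolls of black tape lying flat on the bench: 60 mm across, 18 mm high. It is solid to the fingers (the hole cannot be entered), so grip it across the rim. Origin at the centre of its underside, z up; yaw means nothing.
- tape_b: the other roll of black tape, the same as the first: 60 mm across, 18 mm high, lying flat. Origin at the centre of its underside, z up.
- card_pack: bundle of brown kraft tags (cards), a small block lying flat: 92 mm along its x, 51 mm along its y, 28 mm high. About 0.11 kg. Origin at the centre of its underside, z up. Grip it across the 51 mm.
- marker: red pen lying on the bench: 130 mm long along its y, 15 mm wide along its x, 17 mm high. Origin at the centre of its underside, z up. Light (about 11 g). Grip it across the barrel at the middle. It does not roll.
- pen: slim silver pen lying on the bench: 138 mm long along its y, 10 mm wide along its x, 12 mm high. Origin at the centre of its underside, z up. Light. Grip it across the barrel at the middle. It does not roll.
- roll_tray: long, deep open kraft cardboard tray, empty, fixed to the bench: 206 mm along its x, 126 mm along its y, 68 mm high; walls 4 mm, so 198 x 118 mm inside; inner floor 3 mm above the bench. Place for the tape rolls. Origin at the centre of its underside, z up.
- card_box: open plywood card box, empty, fixed to the bench: 130 mm along its x, 150 mm along its y; three walls 45 mm high, the front one (at its -x side, towards the robot) only 20 mm high; walls 5 mm, so 120 x 140 mm inside; inner floor 5 mm above the bench. Place for the bundle of tags. Origin at the centre of its underside, z up.
- pen_tray: shallow grey plastic tray, empty, fixed to the bench: 110 mm along its x, 180 mm along its y, 27 mm high with its rounded rim; walls 3 mm, so 104 x 174 mm inside; inner floor 3 mm above the bench. Place for the two pens. Origin at the centre of its underside, z up.
- jar: bystander: clear screw jar of beads with a white lid, 57 mm across, 75 mm high, standing loose behind the trays. Leave it alone. Origin at the centre of its underside, z up.
- label_roll: bystander: roll of white labels with a loose end, 80 x 87 mm, 48 mm high, standing loose at the right of the work. Leave it alone. Origin near the centre of its underside, z up.
Mind the look-alikes: they are no part of the job. Of the things that look like the card_pack, the smaller one is meant.

How it is judged:
At the end, for the whole second after the job is handed in: Both tape rolls flat (0.2 rad) in the long kraft tray, the tag bundle flat (0.15 rad) on the floor of the plywood box, both pens in the grey tray, level within 0.15 rad, undersides at most 20 mm up; all at rest and let go. Jar and label roll within 25 mm of their starts (x of tape_a in the frame of roll_tray between -0.075 and 0.075 m and y of tape_a in the frame of roll_tray between -0.034 and 0.034 m and z of tape_a in the frame of roll_tray between -0.002 and 0.03 m and linear speed of each of tape_a, tape_b, card_pack, marker, pen below 0.02 m/s and angular speed of each of tape_a, tape_b, card_pack, marker, pen below 0.3 rad/s and angle between each of tape_a, tape_b's own z axis and vertical below 0.2 rad and x of tape_b in the frame of roll_tray between -0.075 and 0.075 m and y of tape_b in the frame of roll_tray between -0.034 and 0.034 m and z of tape_b in the frame of roll_tray between -0.002 and 0.03 m and x of card_pack in the frame of card_box between -0.037 and 0.037 m and y of card_pack in the frame of card_box between -0.047 and 0.047 m and z of card_pack in the frame of card_box between -0.002 and 0.014 m and angle between card_pack's own z axis and vertical below 0.15 rad and x of marker in the frame of pen_tray between -0.05 and 0.05 m and y of marker in the frame of pen_tray between -0.03 and 0.03 m and z of marker in the frame of pen_tray between -0.002 and 0.02 m and angle between marker's own y axis and vertical between 1.42 and 1.72 rad and x of pen in the frame of pen_tray between -0.05 and 0.05 m and y of pen in the frame of pen_tray between -0.03 and 0.03 m and z of pen in the frame of pen_tray between -0.002 and 0.02 m and angle between pen's own y axis and vertical between 1.42 and 1.72 rad); the robot touches nothing.
It fails at once if the bead jar is shifted by more than 25 mm or tipped (distance of jar from where it was at the start of the episode above 0.025 m or angle between jar's own z axis and vertical above 0.3 rad).
It fails at once if the label roll is shifted by more than 25 mm or tipped (distance of label_roll from where it was at the start of the episode above 0.025 m or angle between label_roll's own z axis and vertical above 0.3 rad).
It also fails if it takes over 131 s, if anything falls off the work surface, if the arm or the gripper's body presses on something with over 40 N, if the wrist force passes 120 N, or if a joint passes its speed limit or range.

### The arm

A 6-joint arm with a two-finger parallel gripper is mounted at the origin on the work surface; the furniture and walls round the work are solid. World frame = base frame: x ahead of the robot, y to its left, z up, the work surface at z = 0. Lengths are in m, angles in rad, forces in N, time in s.
With the tool pointing down it reaches from about 0.3 to 0.825 m from the base axis. Payload 5.4 kg.
Tool frame: the origin (TCP) lies on the centre line of the jaws, within the pads' length; the fingertips stand 8 mm ahead of it and the grasp point (between the pads) lies 11 mm behind it; z points along the fingers, y is the line along which they close (so a half turn about z gives the same grasp; the last joint's range is limited). The gripper opens to 92 mm and grips with 3 to 60 N. Pads are 20 mm wide; open, the fingers measure 128 mm over their backs; the gripper's body (75 mm by 189 mm) begins 69 mm behind the grasp point.
Start: joints at [-1.494, 0.158, 1.597, -0, 1.386, -0.21], TCP at [0.163, -0.552, 0.223] pointing down, gripper open.
Joint ranges: [-2.91, 2.91], [-0.94, 2.29], [0.18, 2.7], [-1.29, 4.43], [0.17, 2.64], [-3, 3]. Speed limits (rad/s): [2.57, 2.57, 3.14, 3.14, 3.14, 3.14].

### API

Orientations are given as [roll, pitch, yaw] about the fixed x, y, z axes, in that order (R = Rz(yaw) Ry(pitch) Rx(roll)).
In Python, from rig import ctrl, cams, job, monitor gives the robot as it stands. The module is installed in compiled form; this text tells all that it offers. Calls block until the motion is done:
- ctrl.move_ptp(position, orientation): joint-space move of the TCP to a pose.
- ctrl.line_to(position, orientation=None, velocity=0.15, stop_force=None): straight line of the TCP; orientation=None keeps the orientation; velocity is the mean speed in m/s. With stop_force (N) it stops when the force on the tool has changed by that much, and returns True; else False.
- ctrl.set_joints(angles): joint-space move.
- ctrl.move_gripper(opening, grip_force=None): finger opening in m; grip_force is the grip in N (None keeps the last); returns when the fingers have stopped.
- ctrl.hold(seconds).
- ctrl.inverse_kinematics(position, orientation): joint angles nearest the present ones, or None.
- cams.get_image(name): name is "scene" or "top"; returns (picture, depth): 400x640x3 uint8, red, green, blue; 400x640 float32, m along the optical axis (not along the pixel's ray), 0 where there is no reading.
- cams.get_calibration(name): a dict with "intrinsics" (3x3 intrinsics, pixels), "k1" (the pictures are not rectified: a ray, as slopes to the right and down, at radius r is drawn at 1 + k1 r^2 times it, then the intrinsics apply), "pose" (4x4, takes a point from camera to world coordinates). Camera axes: x right, y down, z forward; pixel columns grow to the right and rows downward; lengths in m; the calibration is good to about 2 mm. A picture is of the moment at which its call begins. get_calibration takes no time and is no camera call.
A pose or a line that the arm cannot do raises ctrl.MotionError and nothing moves.
- job.sign_off(): hands the job in; it is judged then, once.
Readings, each from a call of its own:
- monitor.get_t(): time.
- monitor.get_joints(): joint angles.
- monitor.get_qd(): joint speeds.
- monitor.get_joint_efforts(): joint torques, N m.
- monitor.get_ee_pos(): TCP position.
- monitor.get_tcp_rot(): TCP orientation.
- monitor.get_ft_force(): force on the tool from outside, world axes, zero at the start.
- monitor.get_ft_torque(): the same for the moment, N m.
- monitor.get_width(): finger opening in m.
- monitor.get_finger_force(): force on a finger pad.
Only numpy, scipy, OpenCV 4.12 (cv2) and the standard library are available. Lean on these libraries where they do the work, as an engineer would, in place of code of your own. Each camera call takes 0.05 s, during which the arm holds its last target. There are 200 camera calls.

## Working session

There is one attempt and no reset: what is moved stays moved. The work goes in short steps, each a Python script; the robot and the scene stay as the last script left them, time stands still between calls to the robot, and variables do not carry over. Pictures are saved under pics/ and viewed, at most 14 in all, crops included, and the job is handed in when it is done.

```bash
mkdir -p pics
python3 - <<'E'
from rig import ctrl, cams, job, monitor
import cv2, numpy as np
for n in("scene","top"):
    im,d=cams.get_image(n); cv2.imwrite(f"pics/{n}0.png",im[:,:,::-1]); np.save(f"pics/{n}0.npy",d)
    c=cams.get_calibration(n); print(n,np.round(c["intrinsics"],1).tolist(),c["k1"],np.round(c["pose"],3).tolist(),(d>0).mean())
print(monitor.get_t())
E
```

```text
scene [[392.9, 0.0, 324.7], [0.0, 392.9, 205.2], [0.0, 0.0, 1.0]] 0.0040277669115443395 [[-0.825, -0.242, 0.51, -0.13], [-0.565, 0.359, -0.743, 0.873], [-0.003, -0.901, -0.433, 0.641], [0.0, 0.0, 0.0, 1.0]] 0.9880703125
top [[457.0, 0.0, 313.3], [0.0, 457.0, 202.9], [0.0, 0.0, 1.0]] 0.01787859388982578 [[0.004, -0.987, 0.159, 0.349], [-1.0, -0.006, -0.008, -0.159], [0.009, -0.159, -0.987, 1.618], [0.0, 0.0, 0.0, 1.0]] 0.9960234375
0.1
```

View pics/top0.png

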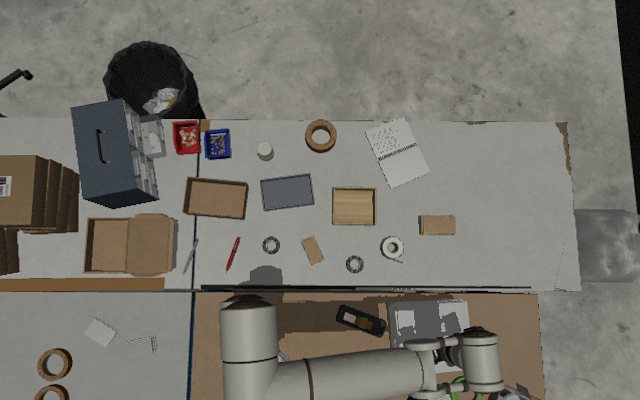

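View pics/scene0.png

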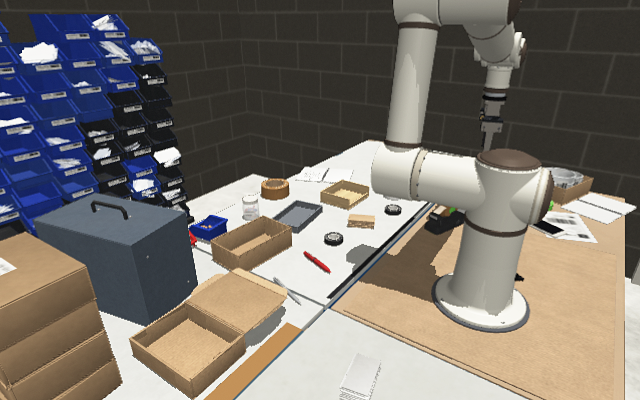

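The top view shows these candidates:
- **Tape rolls:** black rings at (271,245) and (355,264). The brown tape rings at (320,135) and at the lower left are not black.
- **Tag bundle:** the small block at (312,250). The one at (437,225) is larger.
- **Pens:** red at (233,253), silver at (190,255).
- **Long kraft tray:** (216,198). The lidded carton at (130,245) is a look-alike.
- **Grey tray, ply box:** (287,192) and (354,206).
- **Bystanders:** jar at (265,150), label roll at (392,248).

One close crop to check, along with the first measurements.

```bash
cat > h.py <<'E'
from rig import ctrl, cams, job, monitor
import cv2, numpy as np
def px2w(n,uv,z):
    """pixels -> world points on plane z"""
    c=cams.get_calibration(n);K=c["intrinsics"];P=np.array(c["pose"])
    uv=np.atleast_2d(np.asarray(uv,float));q=(uv-[K[0][2],K[1][2]])/[K[0][0],K[1][1]]
    s=q.copy()
    for _ in range(5): s=q/(1+c["k1"]*(s**2).sum(1,keepdims=True))
    r=np.c_[s,np.ones(len(s))]@P[:3,:3].T
    return P[:3,3]+r*((z-P[2,3])/r[:,2:])
def points(n,d):
    """depth picture -> world point per pixel"""
    v,u=np.mgrid[:400,:640];c=cams.get_calibration(n);P=np.array(c["pose"])
    g=px2w(n,np.c_[u.ravel(),v.ravel()],0)-P[:3,3]
    return (P[:3,3]+g/(g@P[:3,2])[:,None]*d.reshape(-1,1)).reshape(400,640,3)
def rect(w):
    """min-area rectangle of world xy points (mm): centre, sides, heading of the long side"""
    (x,y),(a,b),t=cv2.minAreaRect((w[:,:2]*1000).astype(np.float32))
    if a<b:a,b,t=b,a,t+90
    return np.round([x,y,a,b,t],1)
E
python3 - <<'E'
from h import *
im=cv2.imread("pics/top0.png"); cv2.imwrite("pics/crop0.png",cv2.resize(im[125:285,170:470],(800,427),interpolation=cv2.INTER_CUBIC))
p=points("top",np.load("pics/top0.npy"))
z=p[...,2]; print("bench z",[round(float(z[v,u]),4) for u,v in((290,225),(210,230),(400,200),(260,225),(330,240))])
hsv=cv2.cvtColor(im,cv2.COLOR_BGR2HSV)
boxes=dict(tape_a=(258,232,284,258),tape_b=(342,252,368,277),card=(296,230,330,270),red=(222,232,244,275),pen=(178,232,203,278),label=(376,230,406,266),jar=(254,138,276,162),tray=(178,172,252,222),grey=(256,170,318,214),ply=(327,182,380,228),big=(415,210,460,240))
for k,(a,b,c,d) in boxes.items():
    q=p[b:d,a:c]; m=q[...,2]>(0.006 if k in("pen","red") else .009)
    m=cv2.connectedComponentsWithStats(m.astype(np.uint8),connectivity=8)
    i=1+np.argmax(m[2][1:,4]); w=q[m[1]==i]; print(k,rect(w),"ztop",np.round(np.percentile(w[:,2],[50,95]),4))
E
```

```text
bench z [-0.0014, 0.0011, 0.0054, 0.0012, 0.0016]
tape_a [423.6 -86.5 200.4  57.9  60.4] ztop [0.0178 0.0236]
tape_b [ 394.  -317.7   58.2   58.    26.8] ztop [0.0171 0.0238]
card [ 421.3 -174.2  132.7   64.5   14.3] ztop [0.027  0.0341]
red [426.  107.7 125.1  16.4 162.9] ztop [0.0131 0.0202]
pen [413.7  57.9 438.6 115.3  88.1] ztop [0.0099 0.0174]
label [ 422.2 -318.5  337.3   94.4   99.1] ztop [0.0468 0.0524]
jar [789.3  -1.7  55.4  53.9 175.5] ztop [0.0727 0.0808]
tray [554.1  35.6 533.1 190.6  63.2] ztop [0.0468 0.071 ]
grey [524.  -97.2 364.4 182.1   8.4] ztop [0.0253 0.0322]
ply [ 500.5 -288.9  359.2  172.6  165.1] ztop [0.0356 0.0488]
big [ 471.9 -406.8  544.6   93.6  106.7] ztop [0.0354 0.0418]
```

View pics/crop0.png

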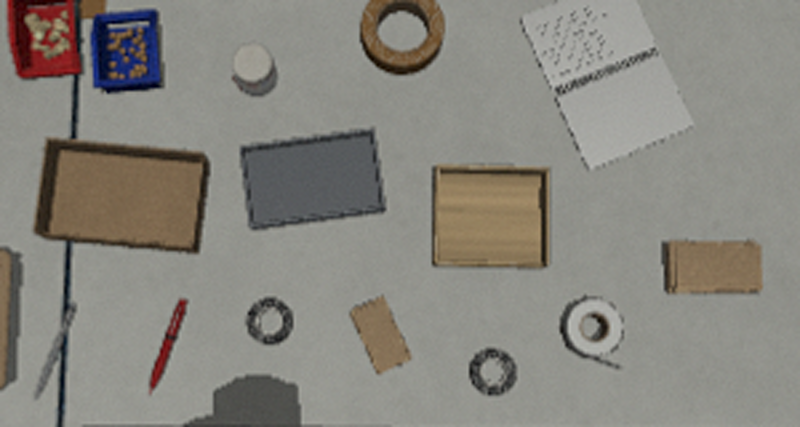

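The crop at 2.67x confirms the choices. It shows two black rings, the small tag block at crop (380,335), the long tray at (122,195), the grey tray at (312,178) and the ply box at (491,216). The zero-depth pixels spoiled some of the fits, so I'll filter them out and use rays onto the known heights.

```bash
cat >> h.py <<'E'
HT=dict(tape_a=.018,tape_b=.018,card=.028,red=.015,pen=.011,label=.048,jar=.075,tray=.068,grey=.027,ply=.045,big=.04)
BOX=dict(tape_a=(258,232,284,258),tape_b=(342,252,368,277),card=(296,230,330,270),red=(222,232,244,275),pen=(178,232,203,278),label=(376,230,406,266),jar=(254,138,276,162),tray=(178,172,252,222),grey=(256,170,318,214),ply=(327,182,380,228),big=(415,210,460,240))
def measure(d,k,box=None):
    a,b,c,e=box or BOX[k]; q=points("top",d)[b:e,a:c]; h=HT[k]
    lo=.75*h if k in("tray","grey") else .012 if k=="ply" else .45*h
    m=(q[...,2]>lo)&(q[...,2]<h+.015)
    n,l,s,_=cv2.connectedComponentsWithStats(m.astype(np.uint8),connectivity=8)
    if n<2: return None
    v,u=np.nonzero(l==1+np.argmax(s[1:,4]))
    return rect(px2w("top",np.c_[u+a,v+b],h))
E
python3 - <<'E'
from h import *
d=np.load("pics/top0.npy")
for k in BOX: print(k,measure(d,k))
# pens by colour, second view too
for n in("top","scene"):
    im=cv2.imread(f"pics/{n}0.png"); hsv=cv2.cvtColor(im,cv2.COLOR_BGR2HSV)
    x,y=(222,232) if n=="top" else (295,245)
    s=hsv[y:y+45,x:x+40]; m=(s[...,1]>120)&((s[...,0]<10)|(s[...,0]>170))
    v,u=np.nonzero(m); print("red",n,len(u),rect(px2w(n,np.c_[u+x,v+y],.010)))
E
```

```text
tape_a [458.9 -26.1  59.3  55.8   1.3]
tape_b [ 394.6 -317.2   59.1   58.5   90.3]
card [ 440.9 -170.6   90.1   49.1   24.5]
red [426.  107.8 124.8  14.6 162.3]
pen [424.3 253.5 128.6  18.3 158.3]
label [ 450.3 -444.8   77.3   75.6  149.7]
jar [785.8  -2.8  62.5  52.7  19.4]
tray [619.1 165.9 208.2 127.8  84.8]
grey [638.4 -14.9 111.9  52.6   8.7]
ply [ 595.4 -314.3  148.9  133.9   88.3]
big [ 529.9 -605.6  121.3   66.4   90.3]
red top 89 [428.4 108.4 114.4  10.8 161.7]
red scene 123 [426.6 108.9 126.1  16.  161.6]
```

```bash
cat >> h.py <<'E'
UP=.17
def ori(deg):
    return [np.pi,0,np.radians(deg)]
def over(x,y,deg,z=UP):
    """move above (x,y) with tool x-axis along deg or deg+180, whichever is nearer in joint space; returns orientation"""
    q0=np.array(monitor.get_joints());best=None
    for t in(deg,deg+180):
        o=[np.pi,0,(np.radians(t)+np.pi)%(2*np.pi)-np.pi]
        q=ctrl.inverse_kinematics([x,y,z],o)
        if q is not None:
            c=np.abs(np.array(q)-q0).max()
            if best is None or c<best[0]: best=(c,o)
    ctrl.move_ptp([x,y,z],best[1]); return best[1]
def pick(x,y,deg,opening,z=.011,force=15):
    ctrl.move_gripper(opening); over(x,y,deg)
    ctrl.line_to([x,y,z+.03],velocity=.2); s=ctrl.line_to([x,y,z],velocity=.06,stop_force=12)
    ctrl.move_gripper(0,force); w=monitor.get_width()
    ctrl.line_to([x,y,UP],velocity=.2); print("picked stop",s,"w",round(w,4),round(monitor.get_width(),4),"t",round(monitor.get_t(),1))
def place(x,y,deg,release,z):
    over(x,y,deg); ctrl.line_to([x,y,z+.03],velocity=.2)
    s=ctrl.line_to([x,y,z],velocity=.05,stop_force=8)
    zz=monitor.get_ee_pos()[2]; ctrl.move_gripper(release); ctrl.hold(.2)
    ctrl.line_to([x,y,UP],velocity=.2); print("placed stop",s,round(zz,4),"t",round(monitor.get_t(),1))
E
python3 - <<'E'
from h import *
d=np.load("pics/top0.npy"); im=cv2.imread("pics/top0.png"); p=points("top",d); z=np.where(d>0,p[...,2],np.nan)
print("carton/cabinet z max",[ (u,round(float(np.nanmax(z[215:272,u:u+10])),3),round(float(np.nanmax(z[100:210,u:u+10])),3)) for u in range(80,180,10)])
x,y=256,170; s=im[y:y+44,x:x+62].astype(int)
print("grey px",s[22,31],"bench",s[2,5])
m=((s.max(2)<130)).astype(np.uint8); m=cv2.morphologyEx(m,cv2.MORPH_CLOSE,np.ones((3,3)))
n,l,st,_=cv2.connectedComponentsWithStats(m); v,u=np.nonzero(l==1+np.argmax(st[1:,4]))
print("grey",rect(px2w("top",np.c_[u+x,v+y],.027)))
# silver pen: line through depth-raised pixels
a,b,c,e=BOX["pen"]; q=z[b:e,a:c]; m=((q>.0055)&(q<.03)).astype(np.uint8)
n,l,st,_=cv2.connectedComponentsWithStats(m); i=1+np.argmax(st[1:,4]); v,u=np.nonzero(l==i); w=px2w("top",np.c_[u+a,v+b],.010)[:,:2]
print("pen",rect(w),"mean",w.mean(0),cv2.fitLine(w.astype(np.float32),cv2.DIST_HUBER,0,.01,.01).ravel())
for yy in range(232,278,4): print(yy,[int(g) for g in cv2.cvtColor(im,cv2.COLOR_BGR2GRAY)[yy,178:203]]) if yy in(244,256,264) else 0
E
```

```text
carton/cabinet z max [(80, 0.058, 0.235), (90, 0.063, 0.263), (100, 0.06, 0.264), (110, 0.058, 0.233), (120, 0.062, 0.234), (130, 0.062, 0.235), (140, 0.062, 0.192), (150, 0.062, 0.099), (160, 0.063, 0.071), (170, 0.063, 0.064)]
grey px [90 89 86] bench [138 144 145]
grey [645.7 -79.  184.3 119.   98.3]
pen [424.4 254.1 128.8  13.6 160.9] mean [0.419914   0.25423681] [ 0.9443658  -0.32889697  0.419914    0.25423682]
244 [156, 152, 151, 152, 150, 145, 148, 146, 149, 151, 149, 151, 148, 145, 133, 76, 71, 99, 91, 115, 152, 153, 151, 153, 151]
256 [151, 150, 152, 151, 151, 149, 151, 151, 151, 153, 139, 105, 104, 94, 74, 29, 51, 112, 154, 150, 151, 150, 149, 151, 149]
264 [150, 152, 148, 147, 149, 148, 152, 135, 109, 107, 90, 120, 156, 140, 77, 20, 84, 147, 150, 147, 148, 149, 152, 148, 153]
```

Run:
```python
from h import *
u=np.array([np.cos(np.radians(84.8)),np.sin(np.radians(84.8))]); T=np.array([.619,.166])
pick(.3946,-.3172,115,.088,force=20)
place(*(T+.045*u),39.8,.070,.0145)
pick(.4589,-.0261,90,.088,force=20)
place(*(T-.045*u),39.8,.070,.0145)
over(.42,-.17,24.5)
im,d=cams.get_image("top"); cv2.imwrite("pics/top1.png",im[:,:,::-1]); np.save("pics/top1.npy",d)
cv2.imwrite("pics/crop1.png",cv2.resize(im[125:285,170:470,::-1],(800,427),interpolation=cv2.INTER_CUBIC))
```

```text
picked stop False w 0.0597 0.0592 t 4.6
placed stop True 0.0138 t 9.5
picked stop False w 0.0593 0.0598 t 14.5
placed stop True 0.0137 t 18.4
```

View pics/crop1.png

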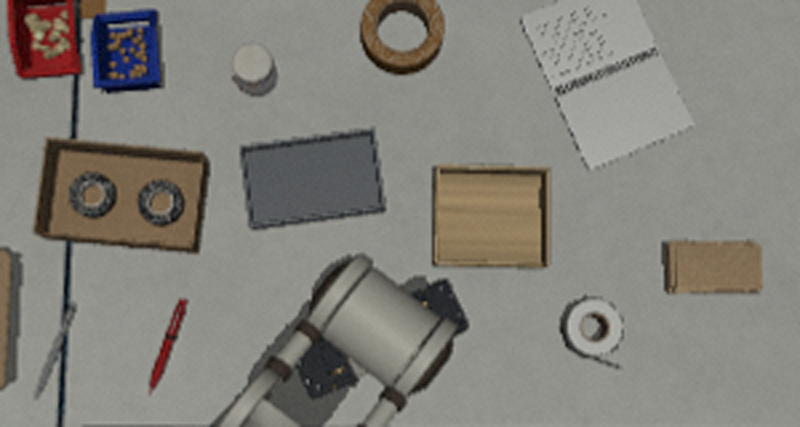

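Both tapes lie flat in the tray, at crop (93,194) and (161,202). The tags and pens are next.

Run:
```python
from h import *
c=np.array([(242,147),(375,129),(385,211),(250,228)])/2.6667+[170,125]
w=px2w("top",c,.025)[:,:2]; G=w.mean(0); print("grey",rect(w),G)
ex=np.array([np.cos(np.radians(8.3)),np.sin(np.radians(8.3))])
pick(.4409,-.1706,24.5,.085,z=.016,force=25)
place(.596,-.314,-1.7,.066,.0215)
pick(.427,.1083,161.8,.045,force=12)
place(*(G-.020*ex),98.3,.022,.0145)
pick(.424,.254,160.7,.040,force=12)
place(*(G+.022*ex),98.3,.017,.0145)
over(.40,-.35,90)
im,d=cams.get_image("top"); np.save("pics/top2.npy",d)
cv2.imwrite("pics/crop2.png",cv2.resize(im[125:285,170:470,::-1],(800,427),interpolation=cv2.INTER_CUBIC))
```

```text
grey [644.9 -81.  180.5 111.8  97.6] [ 0.64443866 -0.0811738 ]
picked stop False w 0.051 0.051 t 23.4
placed stop True 0.0211 t 27.1
picked stop False w 0.0142 0.0146 t 32.2
placed stop True 0.0138 t 36.1
picked stop False w 0.0095 0.0095 t 41.0
placed stop True 0.0138 t 45.4
```

View pics/crop2.png

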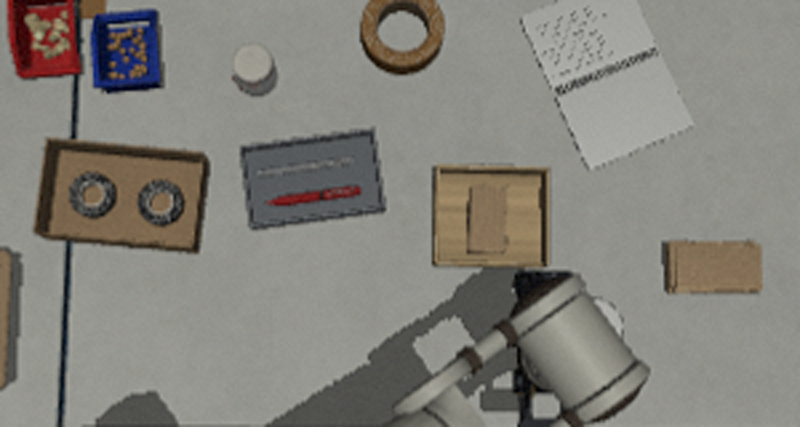

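Tags are in the ply box at (487,216), and both pens are in the grey tray at (313,196) and (306,165). I'll check the numbers and then hand in.

Run:
```python
from h import *
im,d=cams.get_image("top"); p=points("top",d)
def zz(cx,cy): 
    u,v=int(170+cx/2.667),int(125+cy/2.667); q=p[v-1:v+2,u-1:u+2].reshape(-1,3); return np.round(np.median(q,0),3)
for n,c in dict(card_back=(487,190),card_mid=(487,216),card_front=(487,245),red_l=(285,200),red_r=(345,192),pen_l=(270,170),pen_r=(345,161)).items(): print(n,zz(*c))
h=im[165:220,255:320]; hs=cv2.cvtColor(h,cv2.COLOR_RGB2HSV); v,u=np.nonzero((hs[...,1]>120)); print("red",rect(px2w("top",np.c_[u+255,v+165],.015)))
print(job.sign_off(), monitor.get_t())
```

```text
card_back [ 0.63  -0.309  0.036]
card_mid [ 0.598 -0.309  0.034]
card_front [ 0.559 -0.309  0.034]
red_l [ 0.621 -0.041  0.015]
red_r [ 0.631 -0.122  0.019]
pen_l [ 0.661 -0.021  0.01 ]
pen_r [ 0.673 -0.122  0.011]
red [623.7 -81.7 118.5  11.9  98.1]
the job is handed in; nothing more can be done
the job is handed in; nothing more can be done
```

I handed the job in at about 47 s of robot time: the final picture and depth readings show both tapes in the kraft tray, the tags in the plywood box and both pens in the grey tray, with the jar not touched and the label roll standing; no verdict was returned.

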